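# Refit a canister vacuum's wheel and its axle cap

## Robot

A 7-joint arm with a two-finger parallel gripper is mounted at the origin on the work surface. World frame = base frame: x ahead of the robot, y to its left, z up, the work surface at z = 0. Lengths are in m, angles in rad, forces in N, time in s.
With the tool pointing down it reaches from about 0.425 to 0.875 m from the base axis. Payload 4.7 kg.
Tool frame: the origin (TCP) lies midway between the tips of the shut fingers; the grasp point (between the pads) lies 19 mm behind it; x points along the fingers, z is the direction in which the jaws open and shut, and the axes are right-handed (so a half turn about x gives the same grasp; the last joint's range is limited). The gripper opens to 87 mm and grips with 3 to 60 N. Pads are 19 mm wide; open, the fingers measure 117 mm over their backs; the gripper's body (75 mm by 190 mm) begins 51 mm behind the grasp point.
Start: joints at [-1.293, 0.321, -0.07, 1.45, 0.023, 1.371, -0.057], TCP at [0.17, 0.628, 0.223] pointing down, gripper open.
Joint ranges: [-2.86, 2.86], [-0.3, 2.09], [-1.38, 1.24], [0.06, 2.45], [-1.56, 4.7], [0.09, 2.05], [-2.69, 2.69]. Speed limits (rad/s): [2.57, 2.57, 3.14, 3.14, 3.14, 3.14, 3.14].

## Interface

Orientations are given as a rotation vector (axis times angle).
In Python, from bench import ctrl, vision, close_job gives the robot as it stands. The module is installed in compiled form; this text tells all that it offers.
- The arm moves only by the tool servo_tool, never from a script. Its argument "commands" is a list that holds one entry, the list of rows, each a list of 7 numbers: the turn, a rotation vector about the tool's x, y, z in degrees, then the shift along the tool's x, y, z in mm, then the finger opening in mm, from 0 to 87. In form: [[[wx, wy, wz, x, y, z, grip], ...]]. A call has 1 to 5 rows; each row is the pose to reach, as a shift and turn from the pose commanded when the call began, along the tool's axes at that moment; what a row does not reach only later rows make up. A row lasts 1/8 s, in which the tool goes at most 62.5 mm and 10.7 degrees, less where a joint would pass 70% of its speed; a pose out of reach is approached as far as the arm can. A call with a gripper value outside its range is refused whole. The fingers move at their own pace and stop on an object; "newtons" is the grip in N (left out, the last holds). Time passes only in rows, so rows that repeat a pose let the fingers close. It gives the time, the measured TCP pose, the force and the opening at its end, in the units of the state.
- ctrl.get_state(): the state, without advancing time (a new reading comes with each control period).
- vision.get_image(name): name is "side" or "top" or "wrist"; returns the picture (384x512x3 uint8, red, green, blue); there is no depth.
- vision.camera_info(name): a dict with "fov_y" (degrees; the focal length in pixels is half the picture's height over the tangent of half this angle, whatever the lens; pixels are square), "cx", "cy" (the principal point, pixels), "pose" (4x4, takes a point from camera to world coordinates). Camera axes: x right, y down, z forward; pixel columns grow to the right and rows downward; lengths in m; the calibration is good to about 2 mm. A picture is of the moment at which its call begins: read the wrist's pose just before it. camera_info takes no time and is no camera call; for the wrist camera it gives the pose at the moment of the call.
- close_job(): hands the job in, once; it reports no verdict.
The state is a dict: "time": time; "joint_positions": joint angles; "qd": joint speeds; "joint_torque": joint torques, N m; "position": TCP position; "tool_rot": TCP orientation; "ft_force": force on the tool from outside, world axes, zero at the start; "torque": the same for the moment, N m; "grip_width": opening from 0.0 (shut) to 1.0 (fully open).
Only numpy, scipy, OpenCV 4.12 (cv2) and the standard library are available. Lean on these libraries where they do the work, as an engineer would, in place of code of your own. Each camera call takes 0.05 s, during which the arm holds its last target. There are 200 camera calls.

## Task

The canister vacuum cleaner lies on its side for repair: slide its loose wheel fully down onto the bare axle stub, then press the snap cap onto the end of the axle until it clicks, and keep pressing after the click so that the cap is seated flush against the wheel's hub. Finish while still holding the cap firmly pressed down with the gripper: do not let go or back off. Leave the screwdriver, oil bottle and brush roll where they are.

Things in the scene. Friction and masses are not known exactly. Their poses are not given: they have to be found in the camera images.
- cleaner: Canister vacuum (grey tub, blue hood), fixed, lying on its side. Origin: on the bench straight below the upper rear axle, which points up (z). Upper flank at 183 mm height. From the origin it reaches 325 mm in +y (nose, hose inlet), 78 mm in -y (rear), 201 mm in +x (hood, carrying handle), 79 mm in -x (underside, front castor).
- axle_seat (a point): Centre of the flat white shoulder (34 mm diameter) at the root of the upper axle, 190 mm above the bench, where the underside of the wheel's hub comes to rest; z up along the axle. Above it the round shank, 18 mm in diameter, rises 37.5 mm; the snap stud stands on top of that.
- axle_home (a point): On the axle, 40 mm above axle_seat: height of the fitted hub's upper face, and of the cap's underside when fully home. The cap meets the stud's barbs about 10 mm above this; forcing it over takes 10 to 20 N; from about 6 mm the force drops; below about 4 mm the barbs snap out above the lip and draw it down; the last 1 mm to the hub is free.
- stud_tip (a point): Top of the snap stud, 13.5 mm above axle_home: four white springy barbed legs round a slot cross, 10 mm across at the tip, 18 mm across the barbs (widest 6 to 7 mm above axle_home; each leg gives 2.6 mm inward), 13 mm across the neck below.
- wheel: Loose wheel, 0.12 kg, flat on the bench, the right way up for fitting. Rubber tyre 100 mm in diameter, z 3 to 24 mm; grey web z 9 to 18, ribs to 21; grey hub tube 40 mm in diameter, z 0 to 40, with a 21 mm through bore, chamfered below. Origin: on the axis at the hub's underside, z up. The hub's top 16 mm stand free above the tyre for gripping.
- cap: Loose black plastic snap cap, 0.02 kg, lying mouth down (as it goes on): round, 34 mm in diameter, 22 mm high, sides straight from z 0 to 16, rounded top. Origin: on the axis at its underside, z up. Its underside has a chamfered 14.6 mm hole in a 3 mm thick lip; a 16 mm high, 28 mm wide hollow lies behind the lip.
- screwdriver: Bystander: screwdriver with black handle, 200 mm long, 26 mm thick, lying along its x; origin under its middle.
- oil_bottle: Bystander: small white oil bottle standing upright, 48 mm in diameter, 130 mm high; origin at the centre of its base.
- brush_roll: Bystander: carpet-brush roller with wooden core, 244 mm long, 48 mm in diameter, lying along its x; origin under its middle.

How it is judged:
On the way, in this order (a step that is already met when the one before it is completed fails the run):
1. the wheel sits fully down on the axle shoulder (horizontal distance between wheel and axle_seat below 0.004 m and z of wheel in the frame of axle_seat between -0.003 and 0.002 m and angle between wheel's own z axis and vertical below 0.08 rad), for 0.2 s.
2. the cap has been pushed over the barbs and clicked: its underside is within 1.5 mm of the hub, on the axle (horizontal distance between cap and axle_home below 0.003 m and z of cap in the frame of axle_home between -0.003 and 0.0015 m), for 0.1 s.
At the end, for the whole second after the job is handed in: Wheel on the axle, hub within 2 mm of the shoulder; cap over the barbs, centred within 3 mm, level within 0.08 rad, underside within 1.5 mm of the hub face's fitted height; the gripper still presses it with over 4 N between cap and hub through the last second (all of step 2 and horizontal distance between wheel and axle_seat below 0.004 m and z of wheel in the frame of axle_seat between -0.003 and 0.002 m and angle between cap's own z axis and vertical below 0.08 rad and contact force between cap and wheel above 4 N and contact force between the fingers and cap above 3 N); the arm keeps its last pose, push and grip.
It fails at once if the screwdriver, oil bottle or brush roll was moved by more than 20 mm (distance of any of screwdriver, oil_bottle, brush_roll from where it was at the start of the episode above 0.02 m).
It also fails if it takes over 72 s, if anything falls off the work surface, if the arm or the gripper's body presses on something with over 40 N, if the wrist force passes 120 N, or if a joint passes its speed limit or range.

## Working session

There is one attempt and no reset: what is moved stays moved. The work goes in short steps, Python scripts to look and compute and a tool call to move; the robot and the scene stay as the last step left them, time stands still between calls to the robot, and variables do not carry over. Pictures are saved under pics/ and viewed, about 8 in all and at most 12, crops included, and the job is handed in when it is done.

Besides the shell and the picture viewer there is one more tool, called after ">>>" by a JSON object that holds its "name" and its "arguments". servo_tool: Moves the arm, as the interface text tells. Its arguments: {"type":"object","properties":{"commands":{"type":"array"},"newtons":{"type":"number"}},"required":["commands"]}

```bash
mkdir -p pics
cat > h.py <<'E'
import numpy as np, cv2
from scipy.spatial.transform import Rotation as R
from bench import ctrl, vision
def cam(n):
    i=vision.camera_info(n); f=192/np.tan(np.radians(i['fov_y'])/2); return i,f
def ray(n,u,v,i=None):
    i=i or vision.camera_info(n); f=192/np.tan(np.radians(i['fov_y'])/2)
    P=np.array(i['pose']); d=P[:3,:3]@np.array([(u-i['cx'])/f,(v-i['cy'])/f,1]); return P[:3,3],d
def onz(n,u,v,z,i=None):
    o,d=ray(n,u,v,i); return o+d*(z-o[2])/d[2]
def proj(n,p,i=None):
    i=i or vision.camera_info(n); f=192/np.tan(np.radians(i['fov_y'])/2)
    P=np.array(i['pose']); q=P[:3,:3].T@(np.array(p)-P[:3,3]); return i['cx']+f*q[0]/q[2], i['cy']+f*q[1]/q[2]
def snap(n,f):
    i=vision.camera_info(n); im=vision.get_image(n); cv2.imwrite(f'pics/{f}.png',im[:,:,::-1]); return im,i
def totool(dw):
    s=ctrl.get_state(); return R.from_rotvec(s['tool_rot']).as_matrix().T@np.array(dw)*1000
E
python3 - <<'E'
from h import *
for n in('top','side','wrist'):
    im,i=snap(n,n+'0'); print(n,i['fov_y'],i['cx'],i['cy'],np.round(i['pose'],3).tolist())
s=ctrl.get_state(); print(s); print(R.from_rotvec(s['tool_rot']).as_matrix().round(3))
a=cv2.imread('pics/top0.png');b=cv2.imread('pics/side0.png')
E
```

```text
top 55.10804190728391 257.9583737453487 194.4207319294767 [[0.031, -0.995, 0.098, 0.393], [-0.999, -0.034, -0.032, -0.139], [0.035, -0.096, -0.995, 0.939], [0.0, 0.0, 0.0, 1.0]]
side 56.82407556391696 249.3806408127257 191.93101440667692 [[0.998, -0.01, 0.059, 0.42], [-0.055, -0.531, 0.846, -0.809], [0.023, -0.848, -0.53, 0.593], [0.0, 0.0, 0.0, 1.0]]
wrist 58.14747421989141 253.25503023819184 192.88953719790072 [[0.26, 0.935, 0.243, 0.103], [0.966, -0.251, -0.067, 0.646], [-0.001, 0.252, -0.968, 0.383], [0.0, 0.0, 0.0, 1.0]]
{'time': 0.15, 'joint_positions': array([-1.29286885,  0.32165768, -0.07006343,  1.45138484,  0.02262329,
        1.37082407, -0.05688433]), 'qd': array([-0.00138487, -0.00362762, -0.00123195, -0.0043423 ,  0.00081461,
        0.00055961, -0.00017192]), 'joint_torque': array([ 4.15485729e-04, -4.91796899e+01, -4.04319651e-01, -3.12876606e+01,
       -6.39019255e-02,  4.04846377e-02,  1.10500469e-04]), 'position': array([0.16946134, 0.62708339, 0.22171439]), 'tool_rot': array([-1.01369247,  1.32365407,  1.01203541]), 'ft_force': array([-0.21075251,  0.22535909, -0.34917267]), 'torque': array([ 0.03279832,  0.0039198 , -0.02502326]), 'grip_width': 0.9959772533566355}
[[-0.    -0.965  0.261]
 [-0.001  0.261  0.965]
 [-1.    -0.    -0.001]]
```

View pics/top0.png

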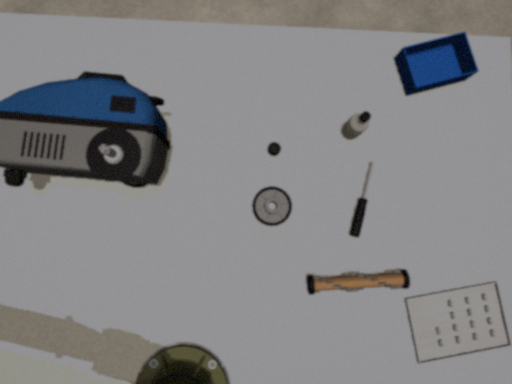

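View pics/side0.png

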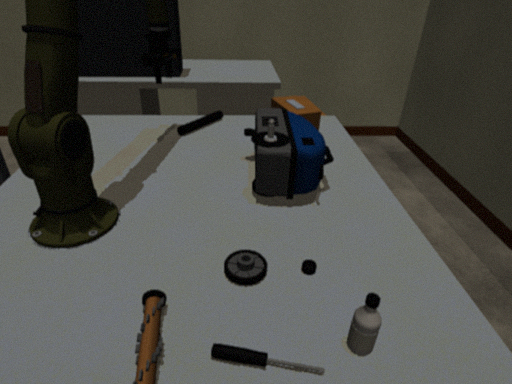

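The top view shows the wheel at (272,206), the cap at (274,149) and the axle at about (108,151). The side view shows the wheel at (246,266), the cap at (309,267) and the axle at about (270,130). Bystanders are away to the right.

Run:
```python
from h import *
a=cv2.imread('pics/top0.png');b=cv2.imread('pics/side0.png')
def blob(im,x0,x1,y0,y1,t):
    g=cv2.cvtColor(im,cv2.COLOR_BGR2GRAY)[y0:y1,x0:x1]
    m=(g<t).astype(np.uint8); c=max(cv2.findContours(m,0,2)[0],key=cv2.contourArea)
    e=cv2.fitEllipse(cv2.convexHull(c)); return (e[0][0]+x0,e[0][1]+y0),e[1],e[2]
w=blob(a,240,305,175,238,75); c=blob(a,260,290,135,163,70)
print('top',w,c)
ws=blob(b,215,275,240,295,75); cs=blob(b,295,322,255,280,70); print('side',ws,cs)
print('wheel',onz('top',*w[0],.02),onz('side',*ws[0],.014)); print('cap',onz('top',*c[0],.015),onz('side',*cs[0],.011))
crop1=cv2.resize(a[120:190,70:175],None,fx=6,fy=6,interpolation=3)
crop2=cv2.resize(b[95:205,230:340],None,fx=5,fy=5,interpolation=3)
cv2.imwrite('pics/c1.png',np.hstack([cv2.resize(crop1,(420,280)),cv2.resize(crop2,(370,280*1))]) if 0 else crop1)
# stereo axis: candidate stud tip pixels
for n,u,v in(('top',104,148),('top',113,153),('side',270,119),('side',270,137)):
    print(n,u,v,onz(n,u,v,.2435).round(3),onz(n,u,v,.19).round(3))
```

```text
top ((271.63083267211914, 205.76895141601562), (37.932212829589844, 38.08448791503906), 92.7112045288086) ((273.61576747894287, 148.52535438537598), (11.318037986755371, 12.065592765808105), 18.693199157714844)
side ((245.16477394104004, 267.5580711364746), (37.09363555908203, 44.677024841308594), 91.10069274902344) ((308.55845737457275, 266.8479118347168), (15.568230628967285, 15.75444221496582), 169.54605102539062)
wheel [ 0.45574814 -0.20385527  0.02      ] [ 0.45600043 -0.21233308  0.014     ]
cap [ 0.60295989 -0.20530047  0.015     ] [ 0.60355837 -0.21157765  0.011     ]
top 104 148 [0.54  0.133 0.244] [0.551 0.154 0.19 ]
top 113 153 [0.531 0.116 0.244] [0.541 0.135 0.19 ]
side 270 119 [0.537 0.128 0.244] [0.554 0.271 0.19 ]
side 270 137 [0.523 0.003 0.244] [0.539 0.127 0.19 ]
```

View pics/c1.png

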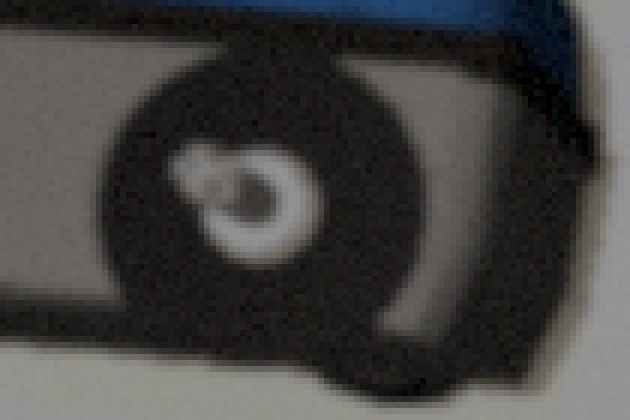

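The stud tip and shoulder in the two views agree: the axle is near (0.539, 0.133). The wheel is near (0.456, -0.208) and the cap near (0.603, -0.207). I'll move over the axle and look at it on the way.

>>> {"name": "servo_tool", "arguments": {"commands": [[[0, 0, 0, -82, -226, -140, 87], [0, 0, 0, -82, -226, -140, 87], [0, 0, 0, -82, -226, -140, 87], [0, 0, 0, -82, -226, -140, 87], [0, 0, 0, -82, -226, -140, 87]]]}}

```text
time: 0.78
position: [0.3547, 0.4301, 0.306]
tool_rot: [-1.009, 1.323, 1.007]
ft_force: [-0.8, 1.6, -0.1]
grip_width: 1.001
```

>>> {"name": "servo_tool", "arguments": {"commands": [[[0, 0, 0, -35, -97, -60, 87], [0, 0, 0, -35, -97, -60, 87]]]}}

```text
time: 1.02
position: [0.4302, 0.3486, 0.34]
tool_rot: [-1.013, 1.322, 1.013]
ft_force: [-0.3, 0.9, -0.5]
grip_width: 1.003
```

>>> {"name": "servo_tool", "arguments": {"commands": [[[0, 0, 0, 0, -156, -196, 87], [0, 0, 0, 0, -156, -196, 87], [0, 0, 0, 0, -156, -196, 87], [0, 0, 0, 0, -156, -196, 87], [0, 0, 0, 0, -156, -196, 87]]]}}

```text
time: 1.65
position: [0.5303, 0.1134, 0.3397]
tool_rot: [-1.006, 1.327, 1.002]
ft_force: [-0.2, 0.5, -0.1]
grip_width: 0.999
```

Run:
```python
from h import *
s=ctrl.get_state(); print(s['time'],s['position'],s['joint_positions'].round(2))
im,i=snap('wrist','w1'); import pickle; pickle.dump(i,open('w1.pkl','wb'))
for z in(.19,.2435): print(proj('wrist',(.539,.133,z),i))
```

```text
1.65 [0.53030584 0.11341771 0.33970852] [-0.64  0.05  0.4   1.54 -0.02  1.55  1.05]
(np.float64(276.099753600487), np.float64(183.72482037388124))
(np.float64(280.41251975578814), np.float64(199.41772525203024))
```

View pics/w1.png

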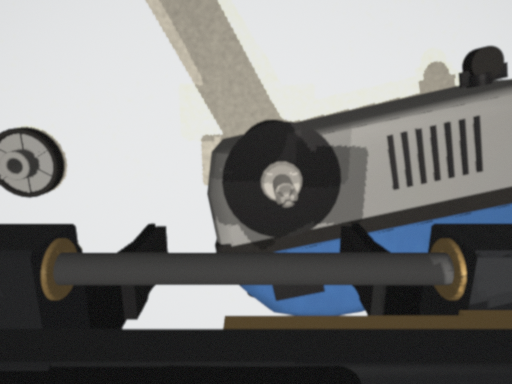

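The wrist view shows the shoulder at (281,183) and the stud tip at (288,198). The wheel is at the left edge, near (28,162). I'll refine the axle position from this picture.

Run:
```python
from h import *
import pickle; i=pickle.load(open('w1.pkl','rb'))
im=cv2.imread('pics/w1.png'); x0,y0=240,140
g=cv2.cvtColor(im,6)[y0:230,x0:325]
m=(g>90).astype(np.uint8)
n,l,st,ce=cv2.connectedComponentsWithStats(m); 
for k in range(1,n):
    if st[k,4]>30: print(st[k]+[x0,y0,0,0,0],ce[k]+[x0,y0])
for p in((281,183),(279,182)): print('sh',onz('wrist',*p,.19,i).round(4))
for p in((288,198),(290,201)): print('tip',onz('wrist',*p,.2435,i).round(4))
cv2.imwrite('pics/c2.png',cv2.resize(im[150:215,245:325],None,fx=8,fy=8,interpolation=3))
```

```text
[ 261  161   41   46 1424] [281.57865169 182.5372191 ]
[313 220  12   9  55] [319.61818182 225.        ]
[240 223  10   7  38] [242.97368421 227.05263158]
sh [0.5396 0.1375 0.19  ]
sh [0.5381 0.136  0.19  ]
tip [0.5395 0.1389 0.2435]
tip [0.5422 0.1398 0.2435]
```

View pics/c2.png

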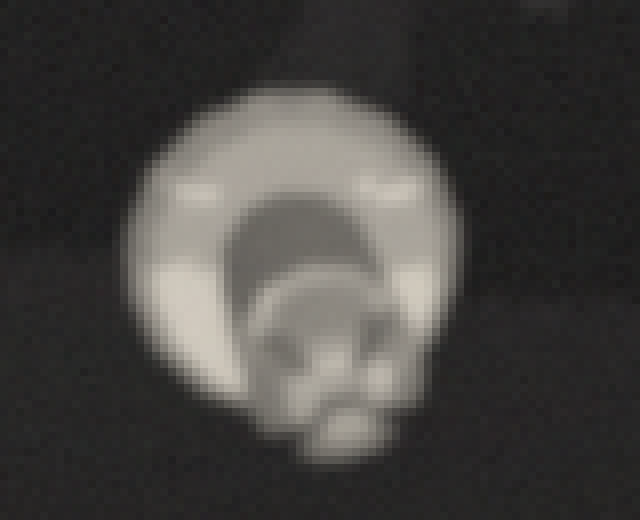

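Shoulder ≈ (281.9,181.4) and tip ≈ (286.9,196.9) both give the axle at about (0.538, 0.138). Next I go above the wheel.

>>> {"name": "servo_tool", "arguments": {"commands": [[[0, 0, 0, 70, -6, -163, 87], [0, 0, 0, 70, -6, -163, 87], [0, 0, 0, 70, -6, -163, 87], [0, 0, 0, 140, -12, -327, 87], [0, 0, 0, 140, -12, -327, 87]]]}}

```text
time: 2.33
position: [0.466, -0.1502, 0.2198]
tool_rot: [-1.015, 1.32, 1.015]
ft_force: [0.8, -1.3, 0.8]
grip_width: 1.0
```

Run:
```python
from h import *
s=ctrl.get_state(); print(s['time'],s['position'],s['joint_positions'].round(2))
im,i=snap('wrist','w2'); import pickle; pickle.dump(i,open('w2.pkl','wb'))
print(proj('wrist',(.456,-.208,.04),i),proj('wrist',(.456,-.208,.024),i))
```

```text
2.325 [ 0.46596705 -0.15016693  0.21981248] [-0.4  -0.05  0.65  1.86  0.03  1.32  1.55]
(np.float64(194.8958994666913), np.float64(179.1451707421715)) (np.float64(197.3534277367988), np.float64(175.90577724591384))
```

View pics/w2.png

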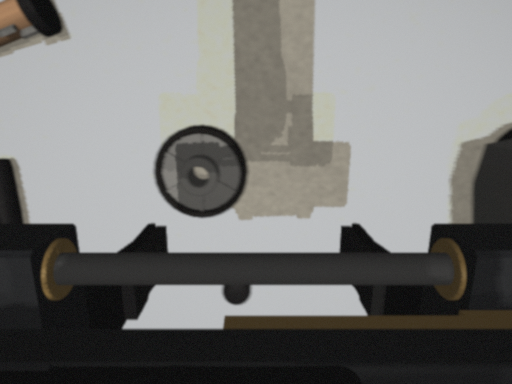

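The wheel's tyre is centred near (200,171) and its hub near (201,174). The cap is at (236,291). I'll compute the wheel position and the shift needed.

Run:
```python
from h import *
import pickle; i=pickle.load(open('w2.pkl','rb'))
g=cv2.cvtColor(cv2.imread('pics/w2.png'),6)
m=np.zeros_like(g); m[115:225,145:255]=(g[115:225,145:255]<60)
m=cv2.morphologyEx(m,cv2.MORPH_OPEN,np.ones((2,2)))
c=max(cv2.findContours(m,0,2)[0],key=cv2.contourArea); e=cv2.fitEllipse(cv2.convexHull(c)); print(e)
p=onz('wrist',*e[0],.0165,i); print(p, 'size',e[1][1]*p[2])
# hub ring
c=g[155:192,180:222]; cv2.imwrite('pics/c3.png',cv2.resize(c,None,fx=12,fy=12,interpolation=3))
b=(c>125).astype(np.uint8); b[:8]=0; n,l,st,ce=cv2.connectedComponentsWithStats(b)
print([(st[k,4],ce[k]+[180,155]) for k in range(1,n) if st[k,4]>15])
i2=vision.camera_info('wrist'); print(np.round(np.array(i2['pose'])[:3,3]-np.array(i['pose'])[:3,3],4), ctrl.get_state()['position'])
print('hub?',onz('wrist',201,174,.04,i),'cap',onz('wrist',236,289,.018,i))
d=np.array([p[0],p[1],.025])-ctrl.get_state()['position']; print(totool(d))
```

```text
((201.87368774414062, 171.84100341796875), (89.34629821777344, 90.79754638671875), 134.43215942382812)
[ 0.45418373 -0.20357604  0.0165    ] size 1.4981595153808607
[(np.int32(67), array([200.73134328, 171.31343284]))]
[-0.0036 -0.0076 -0.0025] [ 0.46122381 -0.15917621  0.21700985]
hub? [ 0.45251284 -0.20048302  0.04      ] cap [ 0.59794261 -0.2055131   0.018     ]
[192.1892957   -5.8520107  -43.79177768]
```

>>> {"name": "servo_tool", "arguments": {"commands": [[[0, 0, 0, 60, -3, -25, 87], [0, 0, 0, 127, -5, -44, 87], [0, 0, 0, 127, -5, -44, 87], [0, 0, 0, 127, -5, -44, 87], [0, 0, 0, 127, -5, -44, 87]]]}}

```text
time: 3.0
position: [0.4618, -0.1936, 0.0957]
tool_rot: [-1.016, 1.318, 1.012]
ft_force: [-0.4, -0.9, 0.6]
grip_width: 1.003
```

Run:
```python
from h import *
im,i=snap('wrist','w3'); import pickle; pickle.dump(i,open('w3.pkl','wb'))
s=ctrl.get_state(); print(s['time'],s['position'],np.abs(s['qd']).max())
print(R.from_rotvec(s['tool_rot']).as_matrix().round(3).tolist())
print(totool(np.array([.4545,-.2035,.025])-s['position']))
print(proj('wrist',(.4545,-.2035,.04)),proj('wrist',s['position']))
```

```text
3.05 [ 0.46163141 -0.19371983  0.09569587] 0.006788281711303777
[[0.004, -0.966, 0.259], [0.0, 0.259, 0.966], [-1.0, -0.004, 0.001]]
[ 70.66520912   4.6365231  -11.37303383]
(np.float64(235.43448388111864), np.float64(205.05929598741835)) (np.float64(252.60888996611652), np.float64(245.38475686554722))
```

View pics/w3.png

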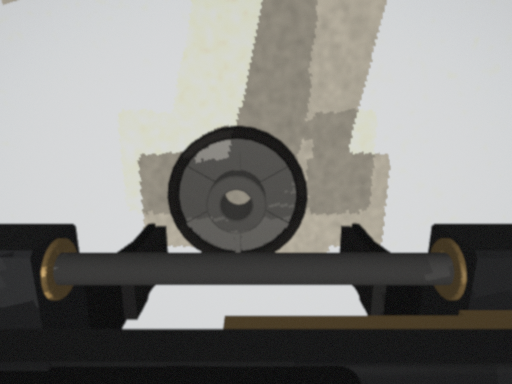

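The hub's top is at about (237,203), within 2 px of prediction. Descend and grip.

>>> {"name": "servo_tool", "arguments": {"commands": [[[0, 0, 0, 20, 5, -10, 87], [0, 0, 0, 45, 5, -10, 87], [0, 0, 0, 69, 5, -10, 87], [0, 0, 0, 69, 5, -10, 87], [0, 0, 0, 69, 5, -10, 87]]]}}

```text
time: 3.68
position: [0.4533, -0.2025, 0.0257]
tool_rot: [-1.014, 1.32, 1.012]
ft_force: [-1.1, -0.4, -0.3]
grip_width: 0.998
```

>>> {"name": "servo_tool", "arguments": {"commands": [[[0, 0, 0, 0, 0, 0, 30], [0, 0, 0, 0, 0, 0, 30], [0, 0, 0, 0, 0, 0, 30], [0, 0, 0, 0, 0, 0, 30], [0, 0, 0, 0, 0, 0, 30]]], "newtons": 40}}

```text
time: 4.3
position: [0.452, -0.2027, 0.0245]
tool_rot: [-1.013, 1.322, 1.013]
ft_force: [0.2, -0.5, -0.0]
grip_width: 0.516
```

>>> {"name": "servo_tool", "arguments": {"commands": [[[0, 0, 0, 0, 0, 0, 30], [0, 0, 0, 0, 0, 0, 30], [0, 0, 0, 0, 0, 0, 30]]]}}

```text
time: 4.68
position: [0.452, -0.2027, 0.0245]
tool_rot: [-1.013, 1.322, 1.013]
ft_force: [-0.5, -0.3, 0.6]
grip_width: 0.438
```

>>> {"name": "servo_tool", "arguments": {"commands": [[[0, 0, 0, -20, 0, 0, 30], [0, 0, 0, -60, 0, 0, 30], [0, 0, 0, -100, 0, 0, 30], [0, 0, 0, -100, 0, 0, 30], [0, 0, 0, -100, 0, 0, 30]]]}}

```text
time: 5.3
position: [0.4515, -0.2023, 0.1238]
tool_rot: [-1.012, 1.323, 1.014]
ft_force: [0.2, -0.1, -1.9]
grip_width: 0.44
```

Run:
```python
from h import *
im,i=snap('wrist','w4')
s=ctrl.get_state(); print(s['time'],s['position'],s['ft_force'],s['grip_width'])
```

```text
5.35 [ 0.4510607  -0.20229202  0.12330608] [ 0.16517698 -0.03949992 -1.97099456] 0.4394493693501833
```

View pics/w4.png

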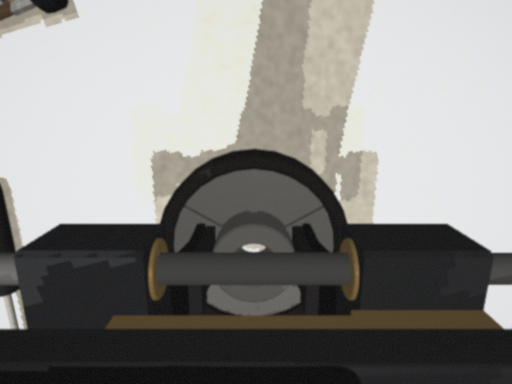

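The wheel is held: grip 0.44, and the force shows its weight. Its tyre edge tops out at row 150 and the hub edge at row 224. I'll compute its offset in the hand.

Run:
```python
from h import *
i=vision.camera_info('wrist'); s=ctrl.get_state(); T=R.from_rotvec(s['tool_rot']).as_matrix(); p=s['position']
g=cv2.cvtColor(cv2.imread('pics/w4.png'),6)
print('col255',[(r,int(g[r,252:257].mean())) for r in list(range(144,156))+list(range(164,174))+list(range(218,252,2))])
print('row205',[(c,int(g[198:202,c].mean())) for c in list(range(160,180,2))+list(range(332,352,2))])
th=np.linspace(0,2*np.pi,200)
for off in(-3,0,3):
  o=[]
  for r,h in((50,-4),(50,-8),(20,15.5),(10.5,15.5)):
    q=np.array([proj('wrist',p+T@(np.array([-h,off+r*np.cos(t),r*np.sin(t)])/1e3),i) for t in th]); o.append((q[:,1].min().round(1),q[:,0].min().round(1),q[:,0].max().round(1)))
  print(off,[tuple(map(float,x)) for x in o])
```

```text
col255 [(144, 156), (145, 156), (146, 156), (147, 149), (148, 117), (149, 68), (150, 32), (151, 24), (152, 23), (153, 25), (154, 21), (155, 27), (164, 30), (165, 28), (166, 26), (167, 26), (168, 43), (169, 70), (170, 86), (171, 91), (172, 91), (173, 91), (218, 58), (220, 58), (222, 58), (224, 72), (226, 82), (228, 87), (230, 88), (232, 87), (234, 87), (236, 87), (238, 88), (240, 87), (242, 92), (244, 165), (246, 190), (248, 202), (250, 223)]
row205 [(160, 198), (162, 199), (164, 201), (166, 201), (168, 165), (170, 70), (172, 26), (174, 29), (176, 28), (178, 30), (332, 30), (334, 27), (336, 59), (338, 169), (340, 198), (342, 174), (344, 177), (346, 161), (348, 159), (350, 172)]
-3 [(151.1, 155.6, 349.5), (150.0, 157.7, 347.5), (223.9, 209.2, 295.8), (243.7, 229.8, 275.2)]
0 [(144.9, 155.2, 350.0), (143.9, 157.3, 347.9), (217.5, 209.0, 296.0), (237.5, 229.7, 275.4)]
3 [(138.6, 154.8, 350.4), (137.7, 156.9, 348.3), (211.1, 208.8, 296.2), (231.2, 229.6, 275.5)]
```

The wheel's centre is about 2.7 mm along tool −y from the TCP. I carry it next to the stud and re-measure the axle from near, with the same camera.

>>> {"name": "servo_tool", "arguments": {"commands": [[[0, 0, 0, -55, 0, 0, 30], [0, 0, 0, -105, 10, 30, 30], [0, 0, 0, -140, 22, 75, 30], [0, 0, 0, -165, 36, 125, 30], [0, 0, 0, -187, 50, 175, 30]]]}}

```text
time: 5.98
position: [0.4488, -0.0192, 0.3112]
tool_rot: [-1.012, 1.324, 1.013]
ft_force: [1.0, -0.2, -1.1]
grip_width: 0.435
```

>>> {"name": "servo_tool", "arguments": {"commands": [[[0, 0, 0, 0, 10, 50, 30], [0, 0, 0, 0, 20, 100, 30], [0, 0, 0, 0, 28, 145, 30], [0, 0, 0, 0, 34, 176, 30], [0, 0, 0, 0, 34, 176, 30]]]}}

```text
time: 6.6
position: [0.4613, 0.1608, 0.3091]
tool_rot: [-1.016, 1.325, 1.018]
ft_force: [-0.5, -0.7, -0.7]
grip_width: 0.438
```

>>> {"name": "servo_tool", "arguments": {"commands": [[[0, 0, 0, 0, 0, 0, 30], [0, 0, 0, 0, 0, 0, 30]]]}}

```text
time: 6.85
position: [0.4625, 0.1566, 0.3111]
tool_rot: [-1.011, 1.324, 1.011]
ft_force: [0.5, -0.4, -0.8]
grip_width: 0.443
```

Run:
```python
from h import *
im,i=snap('wrist','w5'); import pickle
s=ctrl.get_state(); pickle.dump((i,s),open('w5.pkl','wb')); print(s['time'],s['position'],s['ft_force'],s['grip_width'],np.abs(s['qd']).max())
u,v=map(int,proj('wrist',(.538,.138,.2435))); print(u,v,proj('wrist',(.538,.138,.19)))
a=im[max(v-60,0):v+60,u-80:u+80,::-1]; print('origin',u-80,max(v-60,0)); cv2.imwrite('pics/c5.png',cv2.resize(a,None,fx=5,fy=5,interpolation=3))
```

```text
6.9 [0.46253649 0.1567667  0.31132744] [-0.4416369   0.54914085 -1.12997792] 0.44154416760396387 0.004937367000885023
255 305 (np.float64(254.73537264682818), np.float64(271.9426306181391))
origin 175 245
```

View pics/c5.png

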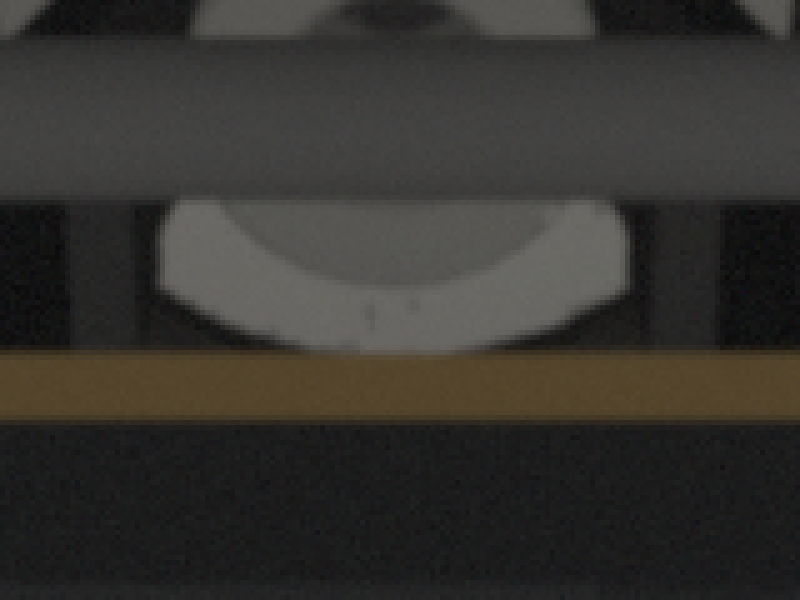

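The crop (view 9) shows only the gripper and wheel, because I offset to the wrong side (image down is +x). I pass over to the other side, with the wheel 40 mm clear of the stud.

>>> {"name": "servo_tool", "arguments": {"commands": [[[0, 0, 0, 0, -50, 0, 30], [0, 0, 0, 0, -105, 0, 30], [0, 0, 0, 0, -158, 0, 30], [0, 0, 0, 0, -158, 0, 30], [0, 0, 0, 0, -158, 0, 30]]]}}

```text
time: 7.52
position: [0.6146, 0.1163, 0.3112]
tool_rot: [-1.012, 1.324, 1.013]
ft_force: [-0.3, 0.2, -0.7]
grip_width: 0.439
```

>>> {"name": "servo_tool", "arguments": {"commands": [[[0, 0, 0, 0, 0, 0, 30], [0, 0, 0, 0, 0, 0, 30]]]}}

```text
time: 7.78
position: [0.6143, 0.1174, 0.3125]
tool_rot: [-1.013, 1.32, 1.014]
ft_force: [-0.3, -0.3, 0.6]
grip_width: 0.442
```

Run:
```python
from h import *
im,i=snap('wrist','w5'); import pickle
s=ctrl.get_state(); pickle.dump((i,s),open('w5.pkl','wb')); print(s['time'],s['position'],s['ft_force'],s['grip_width'],np.abs(s['qd']).max())
u,v=map(int,proj('wrist',(.538,.138,.2435))); print(u,v,proj('wrist',(.538,.138,.19)))
print(proj('wrist',(.538,.138,.2275)))
y0=max(v-60,0)
a=im[y0:y0+120,u-80:u+80,::-1]; print('origin',u-80,y0); cv2.imwrite('pics/c6.png',cv2.resize(a,None,fx=5,fy=5,interpolation=3))
```

```text
7.825 [0.61440109 0.11730435 0.31239537] [ 0.95547878  0.23534412 -0.61960114] 0.4407386163203143 0.0057195713912998845
252 87 (np.float64(252.8333912861888), np.float64(90.11782394729903))
(np.float64(252.86162011742326), np.float64(88.16367353979568))
origin 172 27
```

View pics/c6.png

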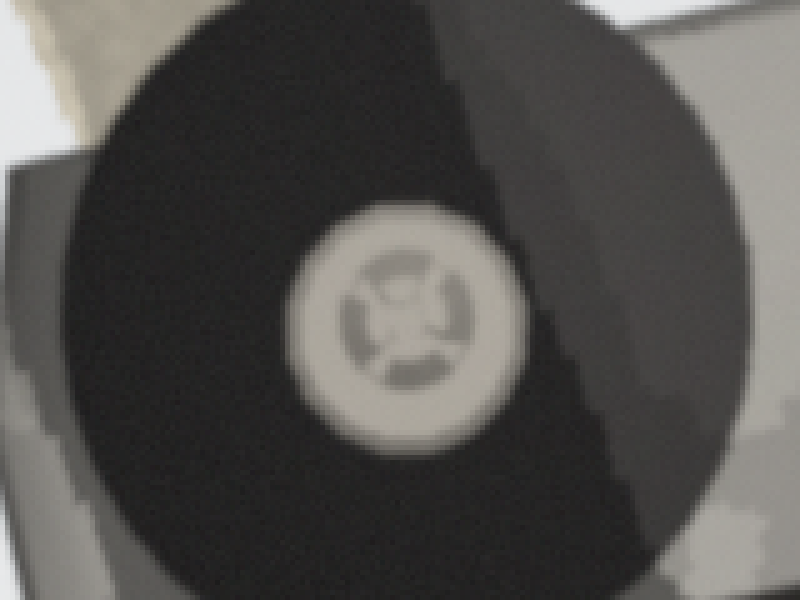

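View 10 looks nearly straight down the axle: stud centre (253.0,90.6), shoulder (253.3,92.7). This gives the axle at about (0.539, 0.1375), 1–2 mm from the earlier estimate. I bring the wheel over it and lower in steps, watching the force.

>>> {"name": "servo_tool", "arguments": {"commands": [[[0, 0, 0, 0, 40, 0, 30], [0, 0, 0, 0, 81, 0, 30], [0, 0, 0, 20, 81, 0, 30], [0, 0, 0, 36, 81, 0, 30], [0, 0, 0, 36, 81, 0, 30]]]}}

```text
time: 8.45
position: [0.536, 0.1375, 0.2741]
tool_rot: [-1.012, 1.325, 1.014]
ft_force: [0.7, 0.4, -1.7]
grip_width: 0.441
```

>>> {"name": "servo_tool", "arguments": {"commands": [[[0, 0, 0, 5, 0, 0, 30], [0, 0, 0, 10, 0, 0, 30], [0, 0, 0, 15, 0, 0, 30], [0, 0, 0, 15, 0, 0, 30], [0, 0, 0, 15, 0, 0, 30]]]}}

```text
time: 9.07
position: [0.5369, 0.138, 0.2607]
tool_rot: [-1.013, 1.322, 1.013]
ft_force: [-0.3, -0.8, -1.4]
grip_width: 0.438
```

>>> {"name": "servo_tool", "arguments": {"commands": [[[0, 0, 0, 4, 0, 0, 30], [0, 0, 0, 8, 0, 0, 30], [0, 0, 0, 12, 0, 0, 30], [0, 0, 0, 15, 0, 0, 30], [0, 0, 0, 15, 0, 0, 30]]]}}

```text
time: 9.7
position: [0.5366, 0.1379, 0.2452]
tool_rot: [-1.013, 1.323, 1.013]
ft_force: [0.5, -0.1, -0.4]
grip_width: 0.438
```

>>> {"name": "servo_tool", "arguments": {"commands": [[[0, 0, 0, 6, 0, 0, 30], [0, 0, 0, 12, 0, 0, 30], [0, 0, 0, 18, 0, 0, 30], [0, 0, 0, 24, 0, 0, 30], [0, 0, 0, 28, 0, 0, 30]]]}}

```text
time: 10.32
position: [0.5366, 0.1379, 0.217]
tool_rot: [-1.013, 1.323, 1.013]
ft_force: [-0.1, 0.4, -1.0]
grip_width: 0.445
```

>>> {"name": "servo_tool", "arguments": {"commands": [[[0, 0, 0, 2, 0, 0, 30], [0, 0, 0, 4, 0, 0, 30], [0, 0, 0, 4, 0, 0, 30]]]}}

```text
time: 10.7
position: [0.5372, 0.1381, 0.2144]
tool_rot: [-1.013, 1.321, 1.012]
ft_force: [-1.2, 0.8, 3.6]
grip_width: 0.445
```

Contact came exactly at the expected height (0.2144), so the wheel is seated. Release, rise and look.

>>> {"name": "servo_tool", "arguments": {"commands": [[[0, 0, 0, 0, 0, 0, 75], [0, 0, 0, 0, 0, 0, 75], [0, 0, 0, 0, 0, 0, 75], [0, 0, 0, 0, 0, 0, 75]]]}}

```text
time: 11.2
position: [0.5372, 0.1382, 0.2143]
tool_rot: [-1.013, 1.321, 1.012]
ft_force: [0.8, -0.5, 2.5]
grip_width: 0.802
```

>>> {"name": "servo_tool", "arguments": {"commands": [[[0, 0, 0, -30, 0, 0, 80], [0, 0, 0, -70, 0, 0, 80], [0, 0, 0, -106, 0, 0, 80], [0, 0, 0, -106, 0, 0, 80], [0, 0, 0, -106, 0, 0, 80]]]}}

```text
time: 11.82
position: [0.5365, 0.1379, 0.3187]
tool_rot: [-1.013, 1.323, 1.013]
ft_force: [0.2, -0.6, -0.0]
grip_width: 0.922
```

Run:
```python
from h import *
im,i=snap('wrist','w7'); s=ctrl.get_state(); print(s['time'],s['position'],s['ft_force'],s['grip_width'])
print(proj('wrist',(.539,.1373,.23)),proj('wrist',(.539,.1373,.2435)),proj('wrist',(.539,.1373,.2065)),proj('wrist',(.539,.1373,.214)))
g=cv2.cvtColor(im,7); m=np.zeros_like(g); m[100:222,180:330]=(g[100:222,180:330]<52)
cs=sorted(cv2.findContours(m,0,2)[0],key=cv2.contourArea)[-3:]
print([(cv2.fitEllipse(c)) for c in cs if len(c)>5])
cv2.imwrite('pics/c7.png',cv2.resize(im[105:255,153:353,::-1],None,fx=4,fy=4,interpolation=3))
```

```text
11.875 [0.53618731 0.13781744 0.31812976] [ 0.72966084 -0.02866811 -0.39406958] 0.921420145385961
(np.float64(253.21557461129711), np.float64(202.42547613525215)) (np.float64(253.19639997431528), np.float64(207.6504726813834)) (np.float64(253.24472238055867), np.float64(194.4828489103584)) (np.float64(253.23594317620737), np.float64(196.87513995904754))
[((253.45919799804688, 188.35333251953125), (117.23946380615234, 121.93108367919922), 2.6955933570861816)]
```

View pics/c7.png

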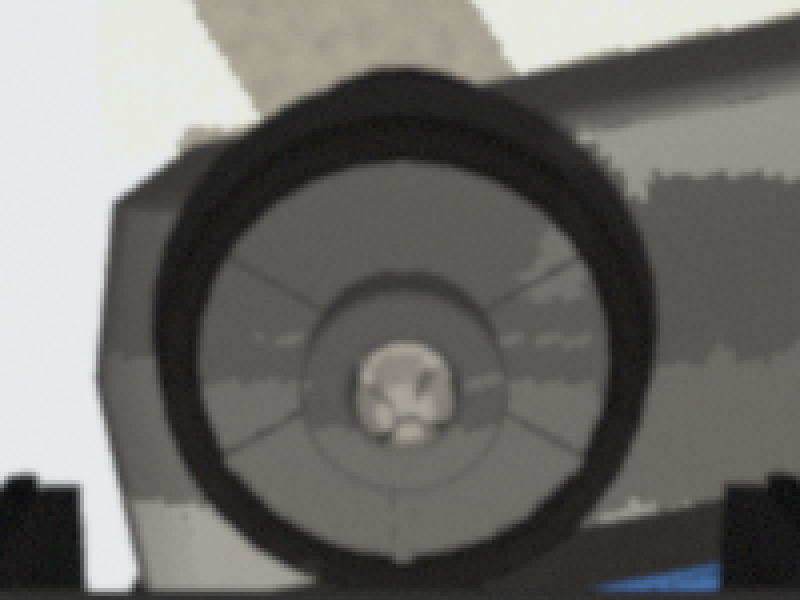

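The wheel is on the axle: hub centre (253.7,202) against a predicted (253.2,202.4), with the stud through the bore. Now I fetch the cap.

>>> {"name": "servo_tool", "arguments": {"commands": [[[0, 0, 0, 0, -27, -52, 80], [0, 0, 0, 0, -52, -104, 80], [0, 0, 0, 30, -75, -150, 80], [0, 0, 0, 65, -98, -195, 80], [0, 0, 0, 100, -120, -240, 80]]]}}

```text
time: 12.5
position: [0.5895, -0.1263, 0.2171]
tool_rot: [-1.012, 1.323, 1.014]
ft_force: [0.4, 0.8, -0.1]
grip_width: 0.92
```

>>> {"name": "servo_tool", "arguments": {"commands": [[[0, 0, 0, 40, -15, -35, 80], [0, 0, 0, 80, -25, -60, 80], [0, 0, 0, 103, -31, -74, 80], [0, 0, 0, 103, -31, -74, 80], [0, 0, 0, 103, -31, -74, 80]]]}}

```text
time: 13.12
position: [0.6018, -0.2032, 0.1177]
tool_rot: [-1.014, 1.32, 1.013]
ft_force: [0.1, 0.1, 1.1]
grip_width: 0.919
```

Run:
```python
from h import *
im,i=snap('wrist','w8'); s=ctrl.get_state(); print(s['time'],s['position'],s['ft_force'],s['grip_width'])
print(proj('wrist',(.601,-.2055,.022)))
g=cv2.cvtColor(im,7); m=np.zeros_like(g); m[110:250,172:335]=(g[110:250,172:335]<60)
for c in cv2.findContours(m,0,2)[0]:
    if cv2.contourArea(c)>100:
        e=cv2.fitEllipse(c); b=cv2.boundingRect(c); p=onz('wrist',*e[0],.011,i); print(e,b,p, totool(np.r_[p[:2],.004]-s['position']))
        # far edge (top of bbox) and left/right
```

```text
13.175 [ 0.60214051 -0.2030986   0.11820128] [0.05615813 0.69037591 1.532751  ] 0.9224206874284027
(np.float64(249.234610339139), np.float64(194.8388691571203))
((250.6886444091797, 193.49398803710938), (40.628517150878906, 43.044071197509766), 2.5080296993255615) (231, 172, 41, 44) [ 0.60250535 -0.20499875  0.011     ] [114.20079634  -0.55166436  -1.88437713]
```

>>> {"name": "servo_tool", "arguments": {"commands": [[[0, 0, 0, 35, 0, -2, 80], [0, 0, 0, 70, 0, -2, 80], [0, 0, 0, 95, 0, -2, 80], [0, 0, 0, 110, 0, -2, 80], [0, 0, 0, 113, 0, -2, 80]]]}}

```text
time: 13.8
position: [0.6007, -0.2056, 0.0038]
tool_rot: [-1.013, 1.321, 1.014]
ft_force: [-0.4, 0.0, 0.2]
grip_width: 0.919
```

>>> {"name": "servo_tool", "arguments": {"commands": [[[0, 0, 0, 0, 0, 0, 80], [0, 0, 0, 0, 0, 0, 50], [0, 0, 0, 0, 0, 0, 25], [0, 0, 0, 0, 0, 0, 25], [0, 0, 0, 0, 0, 0, 25]]], "newtons": 20}}

```text
time: 14.42
position: [0.6002, -0.2065, 0.0036]
tool_rot: [-1.013, 1.322, 1.013]
ft_force: [0.4, -0.5, -0.0]
grip_width: 0.553
```

>>> {"name": "servo_tool", "arguments": {"commands": [[[0, 0, 0, 0, 0, 0, 25], [0, 0, 0, 0, 0, 0, 25], [0, 0, 0, 0, 0, 0, 25], [0, 0, 0, 0, 0, 0, 25], [0, 0, 0, 0, 0, 0, 25]]], "newtons": 60}}

```text
time: 15.05
position: [0.6001, -0.2064, 0.0035]
tool_rot: [-1.013, 1.322, 1.013]
ft_force: [1.1, -0.7, 0.2]
grip_width: 0.367
```

>>> {"name": "servo_tool", "arguments": {"commands": [[[0, 0, 0, -30, 0, 0, 25], [0, 0, 0, -80, 0, 0, 25], [0, 0, 0, -130, 0, 0, 25], [0, 0, 0, -130, 0, 0, 25], [0, 0, 0, -130, 0, 0, 25]]]}}

```text
time: 15.68
position: [0.5998, -0.2062, 0.133]
tool_rot: [-1.012, 1.322, 1.013]
ft_force: [-0.5, -0.4, -1.1]
grip_width: 0.367
```

Run:
```python
from h import *
im,i=snap('wrist','w9'); s=ctrl.get_state(); print(s['time'],s['position'],s['ft_force'],s['grip_width'])
g=cv2.cvtColor(im,7).astype(int); T=R.from_rotvec(s['tool_rot']).as_matrix(); p=s['position']
print('col',[(r,int(g[r,248:259].mean())) for r in range(196,256,2)])
for r in(225,235,245): print(r,[(c,int(g[r-1:r+2,c].mean())) for c in range(200,310,3)])
th=np.linspace(0,2*np.pi,200)
for off in(-4,-2,0,2):
  o=[]
  for rr,h in((17,-3.5),(17,12),(14,17)):
    q=np.array([proj('wrist',p+T@(np.array([-h,off+rr*np.cos(t),rr*np.sin(t)])/1e3),i) for t in th]); o.append([float(x.round(1)) for x in(q[:,1].min(),q[:,0].min(),q[:,0].max())])
  print(off,o)
```

```text
15.725 [ 0.5993135  -0.20601155  0.13218081] [ 0.19899013  0.86587277 -0.19560917] 0.36521728456270497
col [(196, 184), (198, 184), (200, 184), (202, 184), (204, 185), (206, 184), (208, 183), (210, 183), (212, 181), (214, 181), (216, 152), (218, 51), (220, 19), (222, 19), (224, 20), (226, 18), (228, 18), (230, 18), (232, 21), (234, 25), (236, 26), (238, 30), (240, 31), (242, 31), (244, 30), (246, 30), (248, 29), (250, 27), (252, 37), (254, 45)]
225 [(200, 185), (203, 102), (206, 29), (209, 35), (212, 143), (215, 136), (218, 135), (221, 161), (224, 186), (227, 182), (230, 133), (233, 51), (236, 18), (239, 17), (242, 15), (245, 19), (248, 19), (251, 18), (254, 19), (257, 20), (260, 21), (263, 19), (266, 18), (269, 16), (272, 26), (275, 86), (278, 168), (281, 181), (284, 181), (287, 134), (290, 132), (293, 134), (296, 77), (299, 31), (302, 43), (305, 162), (308, 183)]
235 [(200, 45), (203, 16), (206, 16), (209, 19), (212, 22), (215, 22), (218, 23), (221, 109), (224, 81), (227, 19), (230, 17), (233, 21), (236, 20), (239, 21), (242, 22), (245, 25), (248, 23), (251, 26), (254, 26), (257, 2
[... 194 characters left out ...]
45 [(200, 19), (203, 17), (206, 22), (209, 18), (212, 22), (215, 20), (218, 23), (221, 18), (224, 18), (227, 22), (230, 24), (233, 24), (236, 26), (239, 27), (242, 26), (245, 29), (248, 28), (251, 28), (254, 30), (257, 30), (260, 30), (263, 29), (266, 30), (269, 28), (272, 26), (275, 23), (278, 23), (281, 20), (284, 20), (287, 21), (290, 23), (293, 20), (296, 21), (299, 24), (302, 21), (305, 20), (308, 18)]
-4 [[217.0, 220.0, 285.6], [227.8, 216.9, 288.6], [238.0, 222.3, 283.1]]
-2 [[213.3, 219.9, 285.7], [223.7, 216.8, 288.7], [233.8, 222.2, 283.2]]
0 [[209.5, 219.8, 285.8], [219.6, 216.7, 288.8], [229.6, 222.2, 283.3]]
2 [[205.7, 219.7, 285.9], [215.5, 216.6, 288.9], [225.4, 222.1, 283.4]]
```

In hand, the cap's far edge at row 217 gives an offset of about −4 mm along tool y. I carry it over the axle.

>>> {"name": "servo_tool", "arguments": {"commands": [[[0, 0, 0, -55, 0, 0, 25], [0, 0, 0, -105, 15, 30, 25], [0, 0, 0, -145, 35, 72, 25], [0, 0, 0, -168, 58, 120, 25], [0, 0, 0, -168, 83, 173, 25]]]}}

```text
time: 16.35
position: [0.5653, -0.0168, 0.3022]
tool_rot: [-1.012, 1.322, 1.011]
ft_force: [0.0, -0.1, -1.1]
grip_width: 0.364
```

>>> {"name": "servo_tool", "arguments": {"commands": [[[0, 0, 0, 0, 24, 50, 25], [0, 0, 0, 0, 46, 98, 25], [0, 0, 0, 0, 60, 128, 25], [0, 0, 0, 0, 69, 143, 25], [0, 0, 0, 0, 69, 143, 25]]]}}

```text
time: 16.98
position: [0.5353, 0.1387, 0.3004]
tool_rot: [-1.014, 1.324, 1.015]
ft_force: [0.3, -0.3, -0.2]
grip_width: 0.365
```

>>> {"name": "servo_tool", "arguments": {"commands": [[[0, 0, 0, 0, 0, 0, 25], [0, 0, 0, 0, 0, 0, 25], [0, 0, 0, 0, 0, 0, 25]]]}}

```text
time: 17.35
position: [0.5361, 0.1371, 0.3016]
tool_rot: [-1.011, 1.323, 1.011]
ft_force: [-0.3, -1.2, -1.0]
grip_width: 0.364
```

Run:
```python
from h import *
s=ctrl.get_state(); print(s['time'],s['position'],s['ft_force'],s['grip_width'],s['joint_positions'].round(2))
print(totool(np.array([.5347,.1382,.255])-s['position']))
im,i=snap('wrist','w10')
print([ [round(float(x),1) for x in proj('wrist',(.5385,.1375,z))] for z in (.19,.2,.2065,.214,.2435)])
cv2.imwrite('pics/c10.png',cv2.resize(im[110:260,153:353,::-1],None,fx=4,fy=4,interpolation=3))
```

```text
17.35 [0.53612951 0.1370526  0.30163102] [-0.2817227  -1.20471636 -0.98086882] 0.36420812733803787 [-0.66  0.08  0.39  1.58 -0.03  1.48  1.04]
[46.6306072   1.69473092  0.72544364]
[[253.7, 193.6], [253.8, 196.8], [253.8, 199.0], [253.8, 201.7], [253.9, 214.0]]
```

>>> {"name": "servo_tool", "arguments": {"commands": [[[0, 0, 0, 12, 1.5, 1, 25], [0, 0, 0, 25, 1.5, 1, 25], [0, 0, 0, 37, 1.5, 1, 25], [0, 0, 0, 45, 1.5, 1, 25], [0, 0, 0, 45, 1.5, 1, 25]]]}}

```text
time: 18.02
position: [0.5342, 0.1394, 0.2556]
tool_rot: [-1.013, 1.324, 1.013]
ft_force: [-0.0, 0.0, 0.6]
grip_width: 0.369
```

>>> {"name": "servo_tool", "arguments": {"commands": [[[0, 0, 0, 3, 0, 0, 25], [0, 0, 0, 6, 0, 0, 25], [0, 0, 0, 9, 0, 0, 25], [0, 0, 0, 11, 0, 0, 25], [0, 0, 0, 11, 0, 0, 25]]]}}

```text
time: 18.65
position: [0.5349, 0.1394, 0.2456]
tool_rot: [-1.013, 1.322, 1.012]
ft_force: [0.5, -0.1, 0.1]
grip_width: 0.366
```

>>> {"name": "servo_tool", "arguments": {"commands": [[[0, 0, 0, 0, 0, -1, 25], [0, 0, 0, 2, 0, -1, 25], [0, 0, 0, 3, 0, -1, 25], [0, 0, 0, 4, 0, -1, 25], [0, 0, 0, 4, 0, -1, 25]]]}}

```text
time: 19.27
position: [0.5355, 0.1383, 0.2423]
tool_rot: [-1.013, 1.32, 1.011]
ft_force: [4.2, -0.8, 3.6]
grip_width: 0.367
```

The lateral force of +4.2 N in x shows the cap sits slightly too far to −x. I shift it toward +x.

>>> {"name": "servo_tool", "arguments": {"commands": [[[0, 0, 0, 0, -1.5, 0, 25], [0, 0, 0, 0, -1.5, 0, 25], [0, 0, 0, 1, -1.5, 0, 25], [0, 0, 0, 1, -1.5, 0, 25]]]}}

```text
time: 19.77
position: [0.5363, 0.1383, 0.2411]
tool_rot: [-1.013, 1.321, 1.012]
ft_force: [4.3, -1.1, 4.8]
grip_width: 0.364
```

>>> {"name": "servo_tool", "arguments": {"commands": [[[0, 0, 0, 0, -1.5, 0, 25], [0, 0, 0, 0, -1.5, 0, 25], [0, 0, 0, 1, -1.5, 0, 25], [0, 0, 0, 1, -1.5, 0, 25]]]}}

```text
time: 20.27
position: [0.5368, 0.1382, 0.2404]
tool_rot: [-1.012, 1.322, 1.014]
ft_force: [1.1, -0.9, 8.9]
grip_width: 0.367
```

Lateral force is now small and axial force is rising. Press on.

>>> {"name": "servo_tool", "arguments": {"commands": [[[0, 0, 0, 1, -0.5, 0, 25], [0, 0, 0, 2, -0.5, 0, 25], [0, 0, 0, 3, -0.5, 0, 25], [0, 0, 0, 4, -0.5, 0, 25]]]}}

```text
time: 20.78
position: [0.5361, 0.1379, 0.234]
tool_rot: [-1.012, 1.326, 1.015]
ft_force: [-1.0, -0.2, -0.1]
grip_width: 0.364
```

>>> {"name": "servo_tool", "arguments": {"commands": [[[0, 0, 0, 1, 0, 0, 25], [0, 0, 0, 2, 0, 0, 25], [0, 0, 0, 2, 0, 0, 25]]]}}

```text
time: 21.15
position: [0.5377, 0.1377, 0.2335]
tool_rot: [-1.013, 1.323, 1.013]
ft_force: [0.8, -0.6, -1.4]
grip_width: 0.365
```

It snapped over and is now at home height (0.2335). I keep pressing to build a firm force.

>>> {"name": "servo_tool", "arguments": {"commands": [[[0, 0, 0, 1, 0, 0, 25], [0, 0, 0, 2, 0, 0, 25], [0, 0, 0, 3, 0, 0, 25], [0, 0, 0, 3, 0, 0, 25], [0, 0, 0, 3, 0, 0, 25]]]}}

```text
time: 21.78
position: [0.5382, 0.1378, 0.2334]
tool_rot: [-1.012, 1.32, 1.012]
ft_force: [-4.5, -0.6, 12.5]
grip_width: 0.366
```

>>> {"name": "servo_tool", "arguments": {"commands": [[[0, 0, 0, 1, 0.7, 0, 25], [0, 0, 0, 1, 1.4, 0, 25], [0, 0, 0, 1, 1.4, 0, 25], [0, 0, 0, 1, 1.4, 0, 25], [0, 0, 0, 1, 1.4, 0, 25]]]}}

```text
time: 22.4
position: [0.5381, 0.1378, 0.2333]
tool_rot: [-1.013, 1.317, 1.01]
ft_force: [-1.6, -1.3, 14.9]
grip_width: 0.369
```

>>> {"name": "servo_tool", "arguments": {"commands": [[[0, 0, 0, 0, 0, 0, 25], [0, 0, 0, 0, 0, 0, 25], [0, 0, 0, 0, 0, 0, 25], [0, 0, 0, 0, 0, 0, 25], [0, 0, 0, 0, 0, 0, 25]]]}}

```text
time: 23.02
position: [0.5381, 0.1378, 0.2333]
tool_rot: [-1.013, 1.317, 1.01]
ft_force: [-1.5, -1.5, 13.9]
grip_width: 0.368
```

Run:
```python
from h import *
im,i=snap('wrist','w11'); s=ctrl.get_state(); print(s['time'],s['position'],s['ft_force'],s['torque'])
b=vision.get_image('side')[80:180,200:340,::-1]
cv2.imwrite('pics/c11.png',np.hstack([cv2.resize(im[100:260,153:353,::-1],(480,384),interpolation=3),cv2.resize(b,(320,384),interpolation=3)]))
```

```text
23.075 [0.53810825 0.13778627 0.23329445] [-2.48579935 -1.5156587  14.52297127] [-0.49336999  0.56105918 -0.0197241 ]
```

View pics/c11.png

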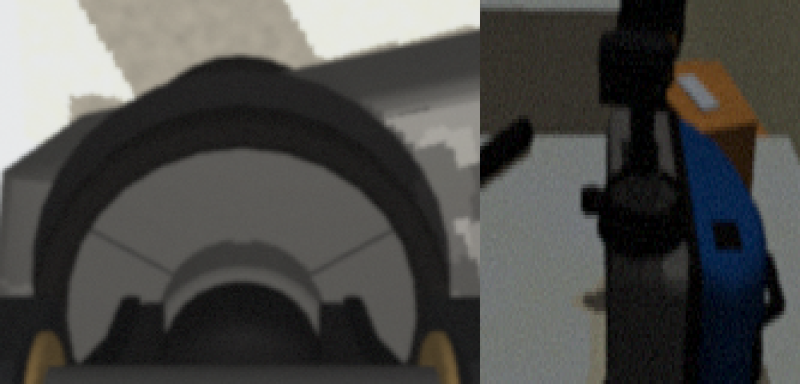

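The last picture (view 12) shows the cap sitting concentric on the hub between the fingers. The push is steady at about 14 N, and the tool height matches the cap being home. I'm handing in now.

```bash
python3 -c "
from bench import close_job
close_job()"
```

```text
the job is handed in; nothing more can be done
```

The wheel is on the axle and the cap is clicked on and held pressed down. I handed in at about 23 s of the 72 s allowed; `close_job` reports no verdict.

- **Wheel:** it met the shoulder at TCP height 0.2144 m, against 0.2145 m expected. After release, the wrist picture showed its hub centred on the predicted point to within 1 px.
- **Cap:** my first approach was off by about 2 mm in x, which showed as a 4 N side force, so I shifted it. The push then rose to about 9 N, dropped to near zero as it snapped over, and built up again at TCP height 0.2333 m. Home was expected at 0.2335 m, so the cap is flush and did not slip in the grip.
- **Final hold:** 14–15 N downward with the grip set to 60 N, steady over the last rows. A side force of about 2.5 N and a small moment of about 0.5–0.6 N m remain.
- **Disagreements:** camera estimates of the axle differed by 1–2 mm between wrist views. The wide views differed by up to about 10 mm in y, so I trusted the close wrist views and contact forces.
- **Not checked:** I took no closing picture of the screwdriver, oil bottle and brush roll. The arm never went near them.

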